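# Change over the drying stand for taller sugar tiers

### The arm

A 6-joint arm with a two-finger parallel gripper is mounted at the origin on the work surface. World frame = base frame: x ahead of the robot, y to its left, z up, the work surface at z = 0. Lengths are in m, angles in rad, forces in N, time in s.
With the tool pointing down it reaches from about 0.4 to 0.825 m from the base axis. Payload 7 kg.
Tool frame: the origin (TCP) lies midway between the tips of the shut fingers; the grasp point (between the pads) lies 19 mm behind it; z points along the fingers, y is the line along which they close (so a half turn about z gives the same grasp; the last joint's range is limited). The gripper opens to 88 mm and grips with 3 to 60 N. Pads are 19 mm wide; open, the fingers measure 130 mm over their backs; the gripper's body (78 mm by 193 mm) begins 47 mm behind the grasp point.
Start: joints at [-0.872, 0.359, 0.012, 0, -1.224, -0.288], TCP at [0.27, -0.619, 0.227] pointing down, gripper open.
Joint ranges: [-3.07, 3.07], [-1.43, 2.12], [-1.02, 1.25], [-3.03, 1.67], [-3.05, -0], [-3.03, 3.03]. Speed limits (rad/s): [2.39, 2.39, 3.01, 3.14, 3.14, 3.14].

### API

Orientations are given as [roll, pitch, yaw] about the fixed x, y, z axes, in that order (R = Rz(yaw) Ry(pitch) Rx(roll)).
In Python, from station import telemetry, eyes, ticket, recognise, trace gives the robot as it stands. The module is installed in compiled form; this text tells all that it offers.
- The arm moves only by the tool servo_tool, never from a script. Its argument "series" is a list that holds one entry, the list of rows, each a list of 4 numbers: the shift along the tool's x, y, z in mm, then the turn about the tool's z in rad. In form: [[[x, y, z, roll], ...]]. A call has exactly 10 rows; each row shifts and turns the commanded pose from where the row before left it, along the tool's axes as they then stand; what a row does not reach is not made up. A row lasts 1/12 s, in which the tool goes at most 41.7 mm and 7.16 degrees, less where a joint would pass 70% of its speed; a pose out of reach is approached as far as the arm can. A call is refused whole if a number of a shift passes 41.7 or a number of a turn 0.125, either way. A call with a gripper value outside its range is refused whole. "claw" is the gripper's target within -1 to 1 (shut at 1, half-way at 0, fully open at -1), set as the call begins (left out, the last holds). The fingers move at their own pace and stop on an object; "grip_force" is the grip in N (left out, the last holds). Time passes only in rows, so rows that do not move let the fingers close, or fill a call up. It gives the time, the measured TCP pose, the force, the opening and the grip force at its end, in the units of the state.
- telemetry.get_state(): the state, without advancing time (a new reading comes with each control period).
- eyes.grab_frame(name): name is "side" or "top" or "wrist"; returns the picture (480x640x3 uint8, red, green, blue); there is no depth.
- eyes.calibration(name): a dict with "mtx" (3x3 intrinsics, pixels), "rvec" (rotation vector, rad) and "tvec" (3), from world to camera coordinates, as OpenCV has them. Camera axes: x right, y down, z forward; pixel columns grow to the right and rows downward; lengths in m; the calibration is good to about 2 mm. A picture is of the moment at which its call begins: read the wrist's pose just before it. calibration takes no time and is no camera call; for the wrist camera it gives the pose at the moment of the call.
- ticket.job_done(): hands the job in; it is judged then, once.
Trained networks look in the newest picture that a camera, given by its name, has taken for a name from the list of things; names that differ only in an ending like _2 or _b are one class to them, and where a whole thing is asked for, a point or a joint stands for the part that bears it (a point fixed in the world has none). Each returns a list of dicts, best first, with "conf" (0 to 1); they miss things now and then, are a little off and sometimes report something else, mostly with a low value. They report only what shows in the picture. A call takes as long as a camera call. They do not tell look-alikes from the thing itself.
- recognise(camera, name): "position" ([x, y, z] in m, in world coordinates, good to about 4 mm: the middle of the surface that is visible of it).
- trace(camera, name): "mask" (480x640 bool, what is visible of it).
The state is a dict: "t": time; "q": joint angles; "qd": joint speeds; "joint_efforts": joint torques, N m; "eef_pos": TCP position; "ee_rot": TCP orientation; "force": force on the tool from outside, world axes, zero at the start; "moment": the same for the moment, N m; "width": finger opening in m; "gripper_force": force on a finger pad.
Only numpy, scipy, OpenCV 4.12 (cv2) and the standard library are available. Lean on these libraries where they do the work, as an engineer would, in place of code of your own. Each camera call takes 0.05 s, during which the arm holds its last target. There are 200 camera calls.

### The job

Change the drying stand over from the low sugar roof to the tall pagoda tiers. First raise the lamp by its handle to the very next notch and leave it hanging on its pawl; then move the dried roof from under the lamp to the marble slab, and stand every tall tier from the mat upright on the turntable, each on a paper round of its own and not over its edge, turning the table by its knobs as needed. Finish with the turntable clicked home and one of the tiers under the lamp, and do not disturb the other things on the bench.

Things in the scene. Friction and masses are not known exactly. Their poses are not given: they have to be found in the camera images.
- stand: The drying stand, fixed to the bench as one piece: a grey round base with the turntable on it and the lamp's column beside it. Origin on the bench surface under the turntable's axis; z up; its -x side is the front, facing the robot (give or take 8 degrees); the column (30 mm square, 400 mm tall) stands 205 mm from the axis on its +y side.
- turntable (a joint): Angle of the stainless turntable (rad, counter-clockwise from above, turns endlessly either way). Disc 310 mm across, its top 100 mm above the bench. A spring roller clicks it into place every quarter turn (at 0, 1.571, 3.142 ...) and draws it in from about 6 degrees either side; turning out of a click takes about 6 to 8 N at a knob, then it runs easily.
- lamp (a joint): Height of the lamp carriage above its starting notch (m). It slides up the column and weighs 0.7 kg (lifting takes 7 to 12 N). Let go, it sinks until its spring pawl rests on a tooth: at 0.000 (start), 0.040 (the next notch), 0.080, 0.120. The pawl rides over each tooth by itself on the way up and then stops it coming down, so a notch passed cannot be undone.
- lamp_handle (a point): Grip point of the lamp carriage's handle: a black level bar 16 mm thick sticking out 100 mm from the carriage to the stand's -x. The point is on the bar's axis, 28 mm from its round end, 100 mm in front of the column's axis, 262 mm above the bench at the start. Frame as the stand's. Nothing stands above the bar.
- lamp_spot (a point): Point on the level of the turntable's top below the lamp's centre, 90 mm from the turntable's axis on the stand's +y side; does not turn. At every click a paper round lies exactly here. The lamp's aluminium shade is 90 mm across and 73 mm high, its rim 50 mm above the disc at the start, 90 mm one notch up.
- paper_0 (a point): Centre of paper round 0 of 4 (90 mm across, white, flat) on the turntable's top, 90 mm from the axis, a quarter turn apart; turns with the disc.
- paper_1 (a point): Centre of paper round 1 of 4 (90 mm across, white, flat) on the turntable's top, 90 mm from the axis, a quarter turn apart; turns with the disc.
- paper_2 (a point): Centre of paper round 2 of 4 (90 mm across, white, flat) on the turntable's top, 90 mm from the axis, a quarter turn apart; turns with the disc.
- paper_3 (a point): Centre of paper round 3 of 4 (90 mm across, white, flat) on the turntable's top, 90 mm from the axis, a quarter turn apart; turns with the disc.
- knob_0 (a point): Top centre of turning knob 0 of 4: an upright black peg 18 mm thick and 40 mm tall on the turntable's rim, 137 mm from the axis, midway between two paper rounds; turns with the disc.
- knob_1 (a point): Top centre of turning knob 1 of 4: an upright black peg 18 mm thick and 40 mm tall on the turntable's rim, 137 mm from the axis, midway between two paper rounds; turns with the disc.
- knob_2 (a point): Top centre of turning knob 2 of 4: an upright black peg 18 mm thick and 40 mm tall on the turntable's rim, 137 mm from the axis, midway between two paper rounds; turns with the disc.
- knob_3 (a point): Top centre of turning knob 3 of 4: an upright black peg 18 mm thick and 40 mm tall on the turntable's rim, 137 mm from the axis, midway between two paper rounds; turns with the disc.
- tier_0: Tall white sugar pagoda tier, 66 mm, 150 g: hexagonal wall 60 mm across corners, 30 mm high; roof 76 mm across corners sloping up to 42 mm height; on top a hexagonal neck 25 mm across flats, from 42 to 66 mm height, to hold it by. Origin at the centre of its underside, z up; corners on its x axis and every 60 degrees, flats between. Starts on the mat on the bench; 2 to 4 are present.
- tier_1: Tall white sugar pagoda tier, 66 mm, 150 g: hexagonal wall 60 mm across corners, 30 mm high; roof 76 mm across corners sloping up to 42 mm height; on top a hexagonal neck 25 mm across flats, from 42 to 66 mm height, to hold it by. Origin at the centre of its underside, z up; corners on its x axis and every 60 degrees, flats between. Starts on the mat on the bench; 2 to 4 are present.
- tier_2: Tall white sugar pagoda tier, 66 mm, 150 g: hexagonal wall 60 mm across corners, 30 mm high; roof 76 mm across corners sloping up to 42 mm height; on top a hexagonal neck 25 mm across flats, from 42 to 66 mm height, to hold it by. Origin at the centre of its underside, z up; corners on its x axis and every 60 degrees, flats between. Starts on the mat on the bench; 2 to 4 are present.
- tier_3: Tall white sugar pagoda tier, 66 mm, 150 g: hexagonal wall 60 mm across corners, 30 mm high; roof 76 mm across corners sloping up to 42 mm height; on top a hexagonal neck 25 mm across flats, from 42 to 66 mm height, to hold it by. Origin at the centre of its underside, z up; corners on its x axis and every 60 degrees, flats between. Starts on the mat on the bench; 2 to 4 are present.
- dry_roof: The low sugar roof that has dried, 36 mm tall, 80 g: six-sided roof 76 mm across corners, sloping up to 12 mm height, with the same neck (25 mm across flats) from 12 to 36 mm height. Origin at the centre of its underside, z up; corners on its x axis and every 60 degrees. Starts on the paper round under the lamp.
- slab: The marble slab for finished pieces, fixed, 150 x 150 x 12 mm, origin at the centre of its underside, x and y along its edges.
- jar: Bystander: closed glass jar, 60 mm across, 85 mm tall, origin at the centre of its underside.
- bowl: Bystander: steel bowl, 120 mm across, 55 mm tall, origin at the centre of its underside.
- palette_knife: Bystander: palette knife 280 mm long lying on the bench, origin under its middle.
- nozzle: Bystander: steel piping nozzle standing on its wide end, 28 mm across, 42 mm tall, origin at the centre of its underside.
Things that resemble listed ones, but are neither listed nor needed, are in the scene too. What is shaped like the dry_roof but blue, orange or yellow is not meant.

How it is judged:
On the way:
1. the lamp hangs on its pawl at the next notch up, let go of (value of joint lamp between 0.036 and 0.045 m and contact force between the fingers and anything else below 0.1 N), for 0.5 s.
At the end, for the whole second after the job is handed in: Lamp at rest at 0.036 to 0.045; turntable in a click (paper within 6 mm of lamp spot); each tier upright (0.1 rad), at rest, within 16 mm of a paper's centre, one within 18 mm of the lamp spot; dried roof flat on the slab, within 60 mm of its middle each way (value of joint lamp between 0.036 and 0.045 m and horizontal distance between any of paper_0, paper_1, paper_2, paper_3 and lamp_spot below 0.006 m and velocity of joint turntable between -0.05 and 0.05 rad/s and (distance between tier_0 and paper_0 below 0.016 m or distance between tier_0 and paper_1 below 0.016 m or distance between tier_0 and paper_2 below 0.016 m or distance between tier_0 and paper_3 below 0.016 m) and angle between each of tier_0, tier_1, tier_2, tier_3, dry_roof's own z axis and vertical below 0.1 rad and linear speed of each of tier_0, tier_1, tier_2, tier_3, dry_roof below 0.02 m/s and (distance between tier_1 and paper_0 below 0.016 m or distance between tier_1 and paper_1 below 0.016 m or distance between tier_1 and paper_2 below 0.016 m or distance between tier_1 and paper_3 below 0.016 m) and (distance between tier_2 and paper_0 below 0.016 m or distance between tier_2 and paper_1 below 0.016 m or distance between tier_2 and paper_2 below 0.016 m or distance between tier_2 and paper_3 below 0.016 m) and (distance between tier_3 and paper_0 below 0.016 m or distance between tier_3 and paper_1 below 0.016 m or distance between tier_3 and paper_2 below 0.016 m or distance between tier_3 and paper_3 below 0.016 m) and horizontal distance between any of tier_0, tier_1, tier_2, tier_3 and lamp_spot below 0.018 m and x of dry_roof in the frame of slab between -0.06 and 0.06 m and y of dry_roof in the frame of slab between -0.06 and 0.06 m and z of dry_roof in the frame of slab between 0.008 and 0.016 m); the robot touches nothing.
It fails at once if the jar is disturbed (moved more than 30 mm) (distance of jar from where it was at the start of the episode above 0.03 m).
It fails at once if the bowl is disturbed (moved more than 30 mm) (distance of bowl from where it was at the start of the episode above 0.03 m).
It fails at once if the palette knife is disturbed (moved more than 30 mm) (distance of palette_knife from where it was at the start of the episode above 0.03 m).
It fails at once if the nozzle is disturbed (moved more than 30 mm) (distance of nozzle from where it was at the start of the episode above 0.03 m).
It fails at once if the lamp is pulled past the next notch to the one after (value of joint lamp above 0.075 m).
Of tier_0, tier_1, tier_2, tier_3 only 2 to 4 are there at a start; the rules pass over those that are not, and their reading is None.
At some moment in a run one of tier_0, tier_1, tier_2, tier_3, dry_roof may be knocked a few centimetres aside while the robot is not near it.
It also fails if it takes over 210 s, if anything falls off the work surface, if the arm or the gripper's body presses on something with over 40 N, if the wrist force passes 120 N, or if a joint passes its speed limit or range.

## Working session

There is one attempt and no reset: what is moved stays moved. The work goes in short steps, Python scripts to look and compute and a tool call to move; the robot and the scene stay as the last step left them, time stands still between calls to the robot, and variables do not carry over. Pictures are saved under pics/ and viewed, at most 14 in all, crops included, and the job is handed in when it is done.

Besides the shell and the picture viewer there is one more tool, called after ">>>" as name(argument=value, ...) on one line, values as JSON. servo_tool: Moves the arm, as the interface text tells. Its arguments: {"type":"object","properties":{"series":{"type":"array"},"claw":{"type":"number"},"grip_force":{"type":"number"}},"required":["series"]}

```bash
mkdir -p pics; cat > h.py <<'E'
import numpy as np, cv2
from station import telemetry, eyes, ticket, recognise, trace
def save(cam,name,crop=None,scale=1):
    im=eyes.grab_frame(cam)
    if crop: x0,y0,x1,y1=crop; im=im[y0:y1,x0:x1]
    if scale!=1: im=cv2.resize(im,None,fx=scale,fy=scale)
    cv2.imwrite('pics/'+name,im[:,:,::-1])
def ray(cam,uv,z):
    c=eyes.calibration(cam); R=cv2.Rodrigues(np.array(c['rvec'],float))[0]; t=np.array(c['tvec'],float).ravel()
    d=R.T@np.linalg.inv(np.array(c['mtx']))@np.array([uv[0],uv[1],1.]); o=-R.T@t
    return o+d*(z-o[2])/d[2]
def proj(cam,P):
    c=eyes.calibration(cam)
    return cv2.projectPoints(np.array(P,float).reshape(-1,3),np.array(c['rvec'],float),np.array(c['tvec'],float),np.array(c['mtx'],float),None)[0].reshape(-1,2)
def rec(cam,*names):
    for n in names:
        for d in recognise(cam,n)[:6]: print(cam,n,round(d['conf'],2),np.round(d['position'],3))
E
python3 - <<'E'
from h import *
s=telemetry.get_state(); print({k:np.round(v,3) for k,v in s.items()})
save('top','t0.png');save('side','s0.png')
for c in('top','side'): rec(c,'tier_0','dry_roof','lamp_handle','knob_0','paper_0','slab','jar','bowl','nozzle','palette_knife')
E
```

```text
{'t': np.float64(0.0), 'q': array([-0.872,  0.359,  0.011, -0.   , -1.224, -0.288]), 'qd': array([-0.001, -0.001, -0.002, -0.   , -0.   , -0.   ]), 'joint_efforts': array([-0.0000e+00, -5.8272e+01,  2.9305e+01,  6.9970e+00,  7.0000e-03,
       -0.0000e+00]), 'eef_pos': array([ 0.269, -0.618,  0.226]), 'ee_rot': array([ 3.14 , -0.   , -2.731]), 'force': array([ 0.181, -0.397,  0.051]), 'moment': array([ 0.042, -0.011,  0.02 ]), 'gripper_force': np.float64(0.0), 'width': np.float64(0.088)}
top tier_0 0.94 [ 0.442 -0.383  0.038]
top tier_0 0.78 [ 0.543 -0.385  0.036]
top tier_0 0.59 [ 0.574 -0.28   0.04 ]
top dry_roof 0.76 [ 0.78  -0.109  0.007]
top dry_roof 0.7 [0.821 0.    0.007]
top dry_roof 0.67 [0.614 0.32  0.01 ]
top dry_roof 0.56 [ 0.562 -0.022  0.1  ]
top dry_roof 0.52 [0.737 0.221 0.008]
top lamp_handle 0.81 [0.581 0.133 0.227]
top knob_0 0.94 [ 0.562 -0.018  0.105]
top knob_0 0.37 [ 0.573 -0.279  0.038]
top paper_0 0.83 [ 0.564 -0.019  0.1  ]
top paper_0 0.47 [ 0.443 -0.38   0.037]
top slab 0.86 [0.354 0.303 0.013]
top jar 0.69 [ 0.339 -0.22   0.084]
top bowl 0.6 [ 0.761 -0.3 
[... 172 characters left out ...]
e tier_0 0.66 [ 0.432 -0.366  0.035]
side tier_0 0.28 [ 0.534 -0.001  0.098]
side dry_roof 0.76 [0.82  0.021 0.007]
side dry_roof 0.73 [0.574 0.087 0.112]
side dry_roof 0.72 [ 0.529 -0.003  0.102]
side dry_roof 0.67 [0.604 0.336 0.01 ]
side dry_roof 0.58 [0.722 0.244 0.01 ]
side dry_roof 0.57 [0.358 0.298 0.014]
side lamp_handle 0.8 [0.576 0.204 0.222]
side knob_0 0.92 [ 0.526 -0.008  0.095]
side knob_0 0.29 [ 0.537 -0.371  0.035]
side paper_0 0.9 [ 0.529 -0.002  0.096]
side slab 0.82 [0.363 0.301 0.012]
side slab 0.46 [0.575 0.092 0.108]
side jar 0.56 [ 0.337 -0.199  0.057]
side bowl 0.91 [ 0.762 -0.32   0.038]
side nozzle 0.62 [0.766 0.114 0.018]
side palette_knife 0.81 [0.355 0.072 0.002]
```

View pics/t0.png

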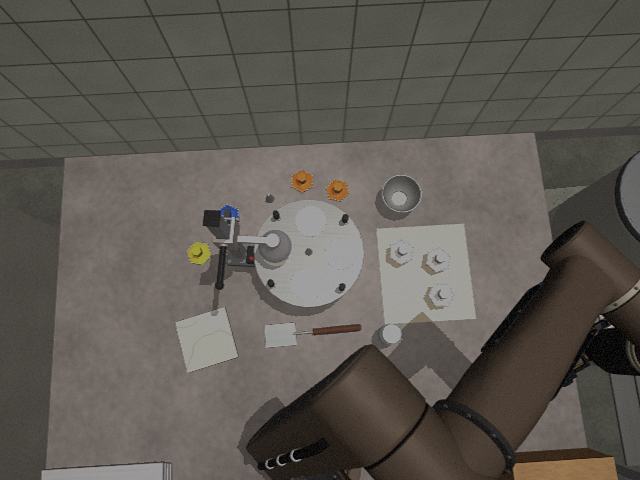

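View pics/s0.png

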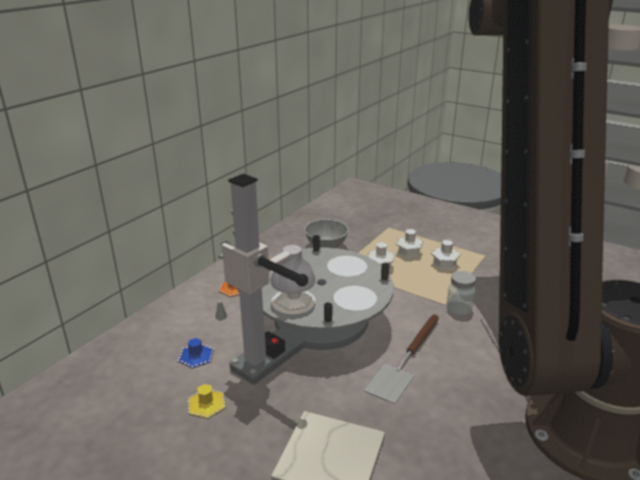

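The top picture shows three tiers on the mat at (401,252), (438,261) and (440,296), and the knobs at about (277,215), (345,218), (342,287) and (271,284). The handle bar runs down to (220,287) and the slab is at (207,340). The side picture shows the dried roof under the lamp at (292,302).

```bash
python3 - <<'E'
from h import *
im=eyes.grab_frame('top')
g=im.max(2)
K=[]
for u,v in [(277,215),(345,218),(342,287),(271,284)]:
    w=g[v-9:v+10,u-9:u+10]; n,l,st,ce=cv2.connectedComponentsWithStats((w<50).astype(np.uint8))
    i=1+np.argmax(st[1:,4]); c=ce[i]+[u-9,v-9]; p=ray('top',c,.125); K.append(p); print(c,st[i,4],np.round(p,4))
K=np.array(K);c=K.mean(0);print('axis',c, np.linalg.norm(K-c,axis=1),[np.degrees(np.arctan2(*(k-c)[1::-1])) for k in K])
print('handle end',ray('top',(220,287),.262), ray('side',(303,281),.262))
E
```

```text
[275.41176471 214.64705882] 34 [0.683  0.0801 0.125 ]
[344.10344828 218.62068966] 29 [ 0.6601 -0.111   0.125 ]
[341.15 287.3 ] 20 [ 0.4681 -0.0896  0.125 ]
[270.2962963  283.18518519] 27 [0.4907 0.1015 0.125 ]
axis [ 0.57548923 -0.00474317  0.125     ] [0.13694456 0.1358591  0.13681147 0.13590644] [np.float64(38.29795873915763), np.float64(-51.457808572391976), np.float64(-141.68248063738073), np.float64(128.59822003513344)]
handle end [0.46840892 0.209751   0.262     ] [0.46841271 0.21555008 0.262     ]
```

```bash
cat >> h.py <<'E'
A=np.array([.5755,-.0047]); YAW=-.1147
def S(x,y):  # stand xy -> world
    c,s=np.cos(YAW),np.sin(YAW); return A+np.array([c*x-s*y,s*x+c*y])
def plan(xyz,yaw=None,n=None,start=None):
    """equal rows in tool frame from the present pose to xyz,yaw (tool pointing down)"""
    st=telemetry.get_state()
    p,y=(np.array(st['eef_pos']),st['ee_rot'][2]) if start is None else start
    d=0 if yaw is None else (yaw-y+np.pi)%(2*np.pi)-np.pi
    D=np.array(xyz)-p
    n=n or int(np.ceil(max(abs(d)/.12,np.linalg.norm(D)/.040,1)))
    print('from',np.round(p,3),round(y,3),'n',n,'roll/row',round(-d/n,4))
    for i in range(n):
        a=y+d*i/n; c,s=np.cos(a),np.sin(a)
        v=D/n*1000; print([round(float(c*v[0]+s*v[1]),1),round(float(s*v[0]-c*v[1]),1),round(float(-v[2]),1),round(float(-d/n),4)],end=',\n' if d else ' same\n')
        if d==0: break
    return np.array(xyz),y+d
E
python3 - <<'E'
from h import *
print(S(-.1,.205))
s=plan([.27,-.619,.38],n=4)
s=plan([*S(-.1,.205),.38],3.027,n=26,start=s)
E
```

```text
[0.49961906 0.21039785]
from [ 0.27  -0.619  0.227] -2.731 n 4 roll/row 0.0
[-0.1, -0.1, -38.4, 0.0] same
from [ 0.27  -0.619  0.38 ] -2.731 n 26 roll/row 0.0202
[-20.8, 25.7, -0.0, 0.0202],
[-20.3, 26.1, -0.0, 0.0202],
[-19.8, 26.5, -0.0, 0.0202],
[-19.2, 26.9, -0.0, 0.0202],
[-18.7, 27.3, -0.0, 0.0202],
[-18.1, 27.7, -0.0, 0.0202],
[-17.6, 28.1, -0.0, 0.0202],
[-17.0, 28.4, -0.0, 0.0202],
[-16.4, 28.7, -0.0, 0.0202],
[-15.8, 29.1, -0.0, 0.0202],
[-15.2, 29.4, -0.0, 0.0202],
[-14.7, 29.7, -0.0, 0.0202],
[-14.1, 30.0, -0.0, 0.0202],
[-13.4, 30.2, -0.0, 0.0202],
[-12.8, 30.5, -0.0, 0.0202],
[-12.2, 30.8, -0.0, 0.0202],
[-11.6, 31.0, -0.0, 0.0202],
[-11.0, 31.2, -0.0, 0.0202],
[-10.3, 31.4, -0.0, 0.0202],
[-9.7, 31.7, -0.0, 0.0202],
[-9.0, 31.8, -0.0, 0.0202],
[-8.4, 32.0, -0.0, 0.0202],
[-7.7, 32.2, -0.0, 0.0202],
[-7.1, 32.3, -0.0, 0.0202],
[-6.4, 32.5, -0.0, 0.0202],
[-5.8, 32.6, -0.0, 0.0202],
```

>>> servo_tool(series=[[[0,0,-30.6,0.105],[0,0,-30.6,0.105],[0,0,-30.6,0.105],[0,0,-30.6,0.105],[0,0,-30.6,0.105],[-5.3,34,0,0],[-5.3,34,0,0],[-5.3,34,0,0],[-5.3,34,0,0],[-5.3,34,0,0]]], claw=-1, grip_force=30)

```text
t: 1.98
eef_pos: [0.3153, -0.4515, 0.3795]
ee_rot: [-3.142, 0.0, 3.027]
force: [0.5, -0.5, 0.7]
width: 0.0874
gripper_force: 0.0
```

>>> servo_tool(series=[[[-5.3,34,0,0],[-5.3,34,0,0],[-5.3,34,0,0],[-5.3,34,0,0],[-5.3,34,0,0],[-5.3,34,0,0],[-5.3,34,0,0],[-5.3,34,0,0],[-5.3,34,0,0],[-5.3,34,0,0]]])

```text
t: 2.82
eef_pos: [0.4065, -0.1196, 0.38]
ee_rot: [3.141, 0.001, 3.027]
force: [0.9, -0.9, -0.1]
width: 0.0876
gripper_force: 0.0
```

>>> servo_tool(series=[[[-5.3,34,0,0],[-5.3,34,0,0],[-5.3,34,0,0],[-5.3,34,0,0],[-5.3,34,0,0],[-5.3,34,0,0],[-5.3,34,0,0],[-5.3,34,0,0],[-5.3,34,0,0],[-5.3,34,0,0]]])

```text
t: 3.65
eef_pos: [0.4981, 0.2123, 0.3799]
ee_rot: [3.141, 0.0, 3.028]
force: [0.7, -0.2, -0.4]
width: 0.0877
gripper_force: 0.0
```

```bash
cat >> h.py <<'E'
def to(xyz,yaw=None,start=None):
    """totals: roll first (in place), then shift in tool frame"""
    st=telemetry.get_state()
    p,y=(np.array(st['eef_pos']),st['ee_rot'][2]) if start is None else start
    d=0 if yaw is None else (yaw-y+np.pi)%(2*np.pi)-np.pi
    D=(np.array(xyz)-p)*1000; y+=d; c,s=np.cos(y),np.sin(y)
    print('from',np.round(p,4),'q6',round(st['q'][5],2),'yaw',round(y-d,3),'roll',round(-d,3),'shift',np.round([c*D[0]+s*D[1],s*D[0]-c*D[1],-D[2]],1),'len',round(np.linalg.norm(D)))
    return np.array(xyz),y
E
python3 - <<'E'
from h import *
to([*S(-.1,.205),.243],3.027)
save('wrist','w1.png')
print(proj('wrist',[[*S(-.128,.205),.262],[*S(-.1,.205),.262],[*S(-.05,.205),.262]]))
E
```

```text
from [0.4981 0.2123 0.3799] q6 -2.45 yaw 3.028 roll 0.001 shift [ -1.7  -1.7 136.9] len 137
[[309.34894645 204.98533121]
 [309.46930041 237.77182786]
 [309.66992292 292.42486327]]
```

View pics/w1.png

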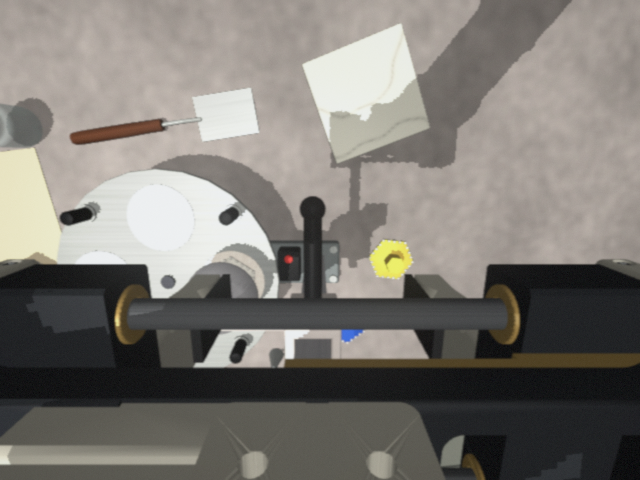

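The wrist view has the bar at u≈313, between the fingers, with its end at (313,203), about where predicted. The slab corners are (303,65), (400,24), (429,127) and (335,163). Next I lower and grip the bar.

>>> servo_tool(series=[[[-1.5,0,25,0],[0,0,25,0],[0,0,25,0],[0,0,25,0],[0,0,20,0],[0,0,12,0],[0,0,5,0],[0,0,0,0],[0,0,0,0],[0,0,0,0]]])

```text
t: 4.53
eef_pos: [0.5001, 0.2107, 0.2438]
ee_rot: [3.14, 0.001, 3.028]
force: [0.1, -0.5, 0.2]
width: 0.0879
gripper_force: 0.0
```

>>> servo_tool(series=[[[0,0,0,0],[0,0,0,0],[0,0,0,0],[0,0,0,0],[0,0,0,0],[0,0,0,0],[0,0,0,0],[0,0,0,0],[0,0,0,0],[0,0,0,0]]], claw=1, grip_force=30)

```text
t: 5.37
eef_pos: [0.4995, 0.2104, 0.2425]
ee_rot: [-3.142, -0.0, 3.027]
force: [0.4, -0.1, -0.8]
width: 0.0267
gripper_force: 0.0
```

```bash
python3 - <<'E'
from h import *
s=telemetry.get_state(); print(s['t'],s['eef_pos'],s['width'],s['gripper_force'],s['force'])
E
```

```text
5.3667 [0.49954223 0.21035068 0.24252986] 0.02672996373514197 0.0 [ 0.35277026 -0.06989533 -0.79328402]
```

>>> servo_tool(series=[[[0,0,0,0],[0,0,0,0],[0,0,0,0],[0,0,0,0],[0,0,-6,0],[0,0,-6,0],[0,0,-6,0],[0,0,-6,0],[0,0,-6,0],[0,0,0,0]]])

```text
t: 6.2
eef_pos: [0.4992, 0.2083, 0.2721]
ee_rot: [-3.138, -0.001, 3.027]
force: [3.7, -8.3, -6.3]
width: 0.0151
gripper_force: 30.0
```

>>> servo_tool(series=[[[0,0,-6,0],[0,0,-6,0],[0,0,-6,0],[0,0,0,0],[0,0,0,0],[0,0,0,0],[0,0,0,0],[0,0,0,0],[0,0,0,0],[0,0,0,0]]])

```text
t: 7.03
eef_pos: [0.4991, 0.2083, 0.2891]
ee_rot: [-3.137, -0.002, 3.026]
force: [4.1, -6.9, -6.6]
width: 0.0154
gripper_force: 30.0
```

```bash
python3 - <<'E'
from h import *
s=telemetry.get_state(); print(s['t'],s['eef_pos'],s['width'],s['gripper_force'],s['force'])
save('side','s1.png',(180,150,420,360),2.5)
E
```

```text
7.0333 [0.49914345 0.2083301  0.28914251] 0.01535973039816271 30.00628173351288 [ 4.12303629 -6.86290868 -6.63807089]
```

View pics/s1.png

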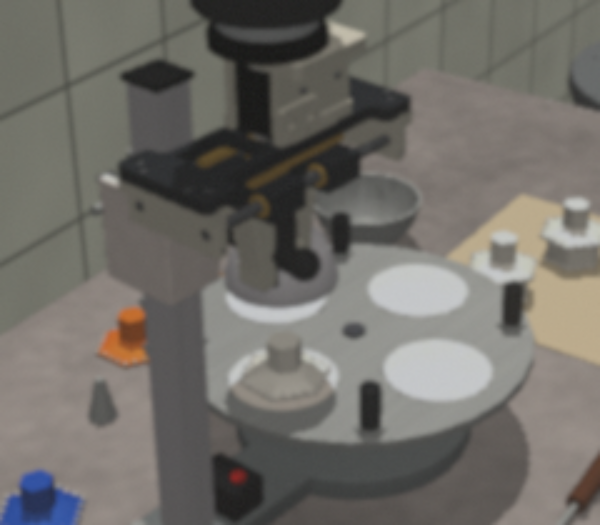

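The lamp has come up with the bar, about 46 mm, and the handle is still in the fingers. Next I let go of it.

>>> servo_tool(series=[[[0,0,0,0],[0,0,0,0],[0,0,0,0],[0,0,0,0],[0,0,0,0],[0,0,0,0],[0,0,0,0],[0,0,0,0],[0,0,0,0],[0,0,0,0]]], claw=-0.3)

```text
t: 7.92
eef_pos: [0.4995, 0.2104, 0.2906]
ee_rot: [3.142, 0.0, 3.027]
force: [0.8, 0.0, 0.1]
width: 0.0567
gripper_force: 0.0
```

>>> servo_tool(series=[[[0,0,0,0],[0,0,0,0],[0,0,-15,0],[0,0,-20,0],[0,0,-20,0],[0,0,-20,0],[0,0,-15,0],[0,0,0,0],[0,0,0,0],[0,0,0,0]]])

```text
t: 8.75
eef_pos: [0.4992, 0.2103, 0.3798]
ee_rot: [-3.141, -0.001, 3.027]
force: [0.9, -0.4, 0.0]
width: 0.0569
gripper_force: 0.0
```

```bash
python3 - <<'E'
from h import *
s=telemetry.get_state(); print(s['t'],s['eef_pos'],s['width'],s['force'])
sl=[(303,65),(400,24),(429,127),(335,163)]
save('wrist','w2.png'); save('side','s2.png',(200,170,410,340),2.5)
# knob grasp pose: tool y tangential
k=S(-.137/2**.5,-.137/2**.5); print('knob',k)
for d in (0,np.pi):  # tool x radial (in or out)
    yw=YAW-3*np.pi/4+d; to([*k,.115],yw)
rec('top','slab')
E
```

```text
8.75 [0.49921566 0.21030973 0.37980105] 0.05691705635177569 [ 0.92077769 -0.37311016  0.01228988]
knob [ 0.46817585 -0.08985003]
from [0.4992 0.2102 0.3795] q6 -2.45 yaw 3.027 roll -0.785 shift [ 210.8 -215.8  264.5] len 401
from [0.4992 0.2102 0.3795] q6 -2.45 yaw 3.027 roll 2.357 shift [-210.8  215.8  264.5] len 401
top slab 0.65 [0.352 0.304 0.011]
```

View pics/s2.png

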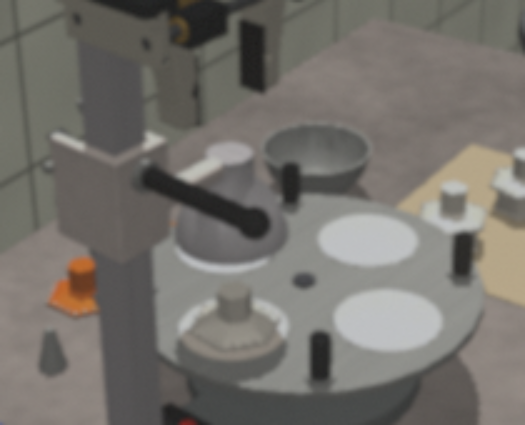

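View pics/w2.png

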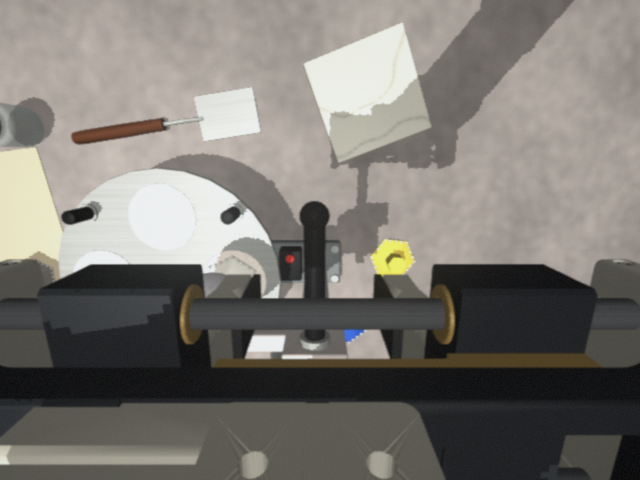

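The lamp now hangs one notch up: the shade sits well above the roof and the handle is free. The slab corners read (305,64), (403,23), (430,127) and (338,163). Next is the knob at stand angle -135°.

>>> servo_tool(series=[[[0,0,0,-0.112],[0,0,0,-0.112],[0,0,0,-0.112],[0,0,0,-0.112],[0,0,0,-0.112],[0,0,0,-0.112],[0,0,0,-0.113],[26.4,-27,0,0],[26.4,-27,0,0],[26.4,-27,0,0]]])

```text
t: 9.73
eef_pos: [0.4873, 0.0968, 0.3796]
ee_rot: [3.141, -0.002, -2.469]
force: [0.6, -0.1, 0.8]
width: 0.0571
gripper_force: 0.0
```

>>> servo_tool(series=[[[26.4,-27,0,0],[26.4,-27,0,0],[26.4,-27,0,0],[26.4,-27,0,0],[26.4,-27,0,0],[0,0,35,0],[0,0,35,0],[0,0,35,0],[0,0,35,0],[0,0,0,0]]])

```text
t: 10.57
eef_pos: [0.4639, -0.0904, 0.2338]
ee_rot: [3.135, -0.009, -2.472]
force: [-1.4, 0.9, -1.5]
width: 0.0572
gripper_force: 0.0
```

```bash
python3 - <<'E'
from h import *
k=S(-.137/2**.5,-.137/2**.5)
to([*k,.113],YAW-3*np.pi/4)
save('wrist','w3.png'); print(proj('wrist',[[*k,.14],[*k,.1]]))
E
```

```text
from [ 0.4639 -0.0904  0.2338] q6 -1.12 yaw -2.472 roll -0.002 shift [ -3.7  -2.3 120.8] len 121
[[315.61078023 245.88485112]
 [315.58567818 234.53621881]]
```

View pics/w3.png

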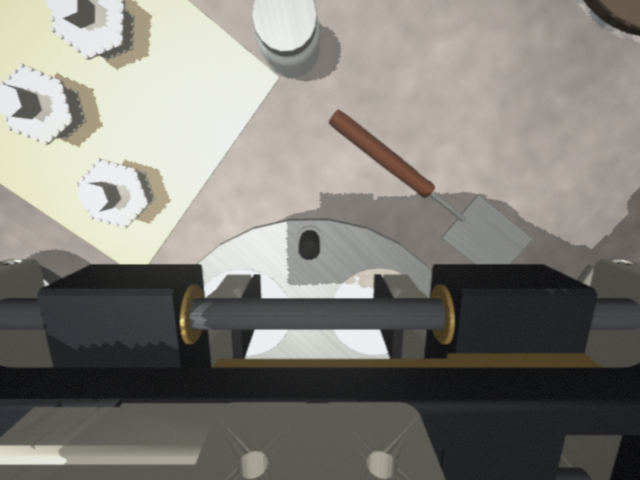

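The knob shows at (309,242), within about 2 mm of the prediction of (315,240). I lower and close on it.

>>> servo_tool(series=[[[0,0,25,0],[0,0,25,0],[0,0,25,0],[0,0,25,0],[0,0,15,0],[0,0,6,0],[0,0,0,0],[0,0,0,0],[0,0,0,0],[0,0,0,0]]])

```text
t: 11.45
eef_pos: [0.4695, -0.0899, 0.1211]
ee_rot: [-3.14, 0.002, -2.47]
force: [-0.1, -0.4, 0.7]
width: 0.0568
gripper_force: 0.0
```

>>> servo_tool(series=[[[0,0,0,0],[0,0,0,0],[0,0,0,0],[0,0,0,0],[0,0,0,0],[0,0,0,0],[0,0,0,0],[0,0,0,0],[0,0,0,0],[0,0,0,0]]], claw=1, grip_force=15)

```text
t: 12.28
eef_pos: [0.4689, -0.0909, 0.1196]
ee_rot: [-3.14, -0.0, -2.471]
force: [3.2, -6.5, -2.2]
width: 0.0173
gripper_force: 15.0
```

```bash
python3 - <<'E'
from h import *
k=S(-.137/2**.5,-.137/2**.5)
to([*k,.113],YAW-3*np.pi/4)
s=telemetry.get_state(); print(s['width'],s['gripper_force'],s['force'])
k2=S(.137/2**.5,-.137/2**.5);print(k2)
c=cv2.minAreaRect(np.array([ray('top',p,.012)[:2] for p in [(176,322),(227,308),(238,357),(187,371)]],np.float32));print('slab',c)
E
```

```text
from [ 0.4689 -0.0909  0.1196] q6 -1.12 yaw -2.471 roll 0.0 shift [-0.1  1.3  6.6] len 7
0.01730585174300703 15.000387132167816 [ 3.21410544 -6.52417452 -2.18685092]
[ 0.66065003 -0.11202415]
slab ((0.35556045174598694, 0.3002643287181854), (0.14423955976963043, 0.15158019959926605), 12.070550918579102)
```

>>> servo_tool(series=[[[-0.4,-10.7,0,-0.0785],[-0.4,-10.7,0,-0.0785],[-0.4,-10.7,0,-0.0785],[-0.4,-10.7,0,-0.0785],[-0.4,-10.7,0,-0.0785],[-0.4,-10.7,0,-0.0785],[-0.4,-10.7,0,-0.0785],[-0.4,-10.7,0,-0.0785],[-0.4,-10.7,0,-0.0785],[-0.4,-10.7,0,-0.0785]]])

```text
t: 13.12
eef_pos: [0.5578, -0.143, 0.1195]
ee_rot: [3.138, -0.003, -1.682]
force: [-5.6, -7.6, 5.0]
width: 0.0171
gripper_force: 15.0
```

>>> servo_tool(series=[[[-0.4,-10.7,0,-0.0785],[-0.4,-10.7,0,-0.0785],[-0.4,-10.7,0,-0.0785],[-0.4,-10.7,0,-0.0785],[-0.4,-10.7,0,-0.0785],[-0.4,-10.7,0,-0.0785],[-0.4,-10.7,0,-0.0785],[-0.4,-10.7,0,-0.0785],[-0.4,-10.7,0,-0.0785],[-0.4,-10.7,0,-0.0785]]])

```text
t: 13.95
eef_pos: [0.6621, -0.1157, 0.1197]
ee_rot: [3.141, -0.004, -0.898]
force: [9.0, -11.9, -5.6]
width: 0.017
gripper_force: 15.0
```

>>> servo_tool(series=[[[0,0,0,0],[0,0,0,0],[0,0,0,0],[0,0,0,0],[0,0,0,0],[0,0,0,0],[0,0,0,0],[0,0,0,0],[0,0,0,0],[0,0,0,0]]])

```text
t: 14.78
eef_pos: [0.6632, -0.1146, 0.1197]
ee_rot: [-3.139, -0.005, -0.901]
force: [11.8, -10.4, -7.5]
width: 0.017
gripper_force: 15.0
```

```bash
python3 - <<'E'
from h import *
k=S(.137/2**.5,-.137/2**.5)
to([*k,.12],YAW-1*np.pi/4)
E
```

```text
from [ 0.6632 -0.1146  0.1197] q6 0.55 yaw -0.901 roll -0.001 shift [-3.6  0.4 -0.3] len 4
```

>>> servo_tool(series=[[[0,0,0,0],[0,0,0,0],[0,0,0,0],[0,0,0,0],[0,0,0,0],[0,0,-20,0],[0,0,-30,0],[0,0,-30,0.1],[0,0,-30,0.12],[0,0,-10,0.12]]], claw=0.1)

```text
t: 15.62
eef_pos: [0.6616, -0.1128, 0.2451]
ee_rot: [-3.136, -0.003, -1.246]
force: [0.6, 0.2, 0.9]
width: 0.0393
gripper_force: 0.0
```

>>> servo_tool(series=[[[0,0,0,0.123],[0,0,0,0.123],[0,0,0,0.123],[0,0,0,0.123],[0,0,0,0.123],[0,0,0,0.123],[0,0,0,0.123],[0,0,0,0.123],[0,0,0,0.123],[0,0,0,0.123]]])

```text
t: 16.45
eef_pos: [0.6597, -0.1124, 0.2396]
ee_rot: [3.141, -0.0, -2.477]
force: [0.3, 0.5, 0.3]
width: 0.0395
gripper_force: 0.0
```

>>> servo_tool(series=[[[10.6,34.1,0,0],[10.6,34.1,0,0],[10.6,34.1,0,0],[10.6,34.1,0,0],[10.6,34.1,0,0],[10.6,34.1,0,0],[0,0,0,0],[0,0,0,0],[0,0,0,0],[0,0,0,0]]])

```text
t: 17.28
eef_pos: [0.4835, 0.008, 0.2397]
ee_rot: [-3.141, 0.0, -2.471]
force: [0.7, -0.4, 0.2]
width: 0.0397
gripper_force: 0.0
```

```bash
python3 - <<'E'
from h import *
to([*S(-.09,0),.115],YAW-3*np.pi/4)
save('wrist','w4.png'); print(proj('wrist',[[*S(-.09,0),.136],[*S(-.09,0),.1]]))
E
```

```text
from [0.4835 0.008  0.2397] q6 -1.32 yaw -2.471 roll -0.0 shift [ -0.5  -3.5 124.7] len 125
[[312.91564759 241.57772538]
 [313.34100765 231.66317814]]
```

View pics/w4.png

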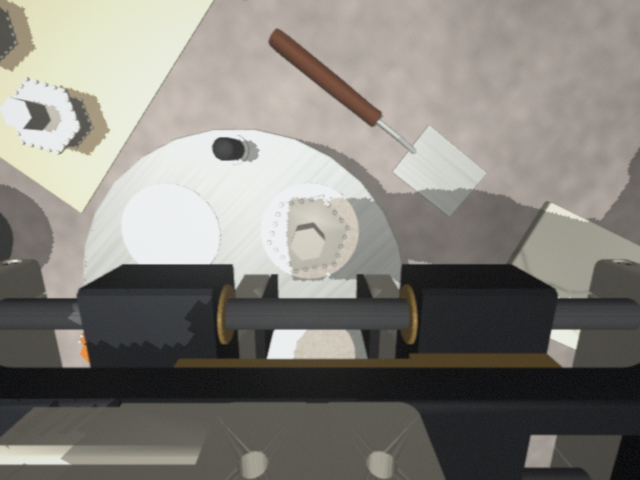

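The roof sits on the front paper, its neck at about (309,236) between the fingers, and the disc has clicked. I lower and grip it.

>>> servo_tool(series=[[[2,-6,0,0],[0,0,25,0],[0,0,25,0],[0,0,25,0],[0,0,25,0],[0,0,18,0],[0,0,6,0],[0,0,0,0],[0,0,0,0],[0,0,0,0]]])

```text
t: 18.17
eef_pos: [0.4861, 0.0021, 0.1167]
ee_rot: [-3.141, 0.001, -2.471]
force: [0.2, 0.0, 0.9]
width: 0.0396
gripper_force: 0.0
```

>>> servo_tool(series=[[[0,0,0,0],[0,0,0,0],[0,0,0,0],[0,0,0,0],[0,0,0,0],[0,0,0,0],[0,0,0,0],[0,0,0,0],[0,0,0,0],[0,0,0,0]]], claw=1, grip_force=15)

```text
t: 19.0
eef_pos: [0.4858, 0.0023, 0.1165]
ee_rot: [-3.141, 0.001, -2.47]
force: [-1.1, -0.2, 5.6]
width: 0.0272
gripper_force: 15.0
```

```bash
python3 - <<'E'
from h import *
s=telemetry.get_state(); print(s['width'],s['gripper_force'],s['force'])
a=(s['eef_pos'].copy() if hasattr(s['eef_pos'],'copy') else s['eef_pos'])
p=to([a[0],a[1],.2])
to([.3556,.3003,.2],start=p)
E
```

```text
0.027201426111060932 15.00111848115921 [-1.05510024 -0.20473755  5.58206307]
from [0.4858 0.0023 0.1165] q6 -1.31 yaw -2.47 roll 0 shift [ -0.    0.  -83.5] len 83
from [0.4858 0.0023 0.2   ] q6 -1.31 yaw -2.47 roll 0 shift [-83.4 314.3  -0. ] len 325
```

>>> servo_tool(series=[[[0,0,-15,0],[0,0,-25,0],[0,0,-25,0],[0,0,-20,0],[22,17.4,0,0],[22,17.4,0,0],[0,0,0,0],[0,0,0,0],[0,0,0,0],[0,0,0,0]]])

```text
t: 19.83
eef_pos: [0.4295, 0.0023, 0.2006]
ee_rot: [-3.142, 0.0, -2.471]
force: [-0.0, -0.4, -1.0]
width: 0.0274
gripper_force: 15.0
```

>>> servo_tool(series=[[[-12.8,28,0,0],[-12.8,28,0,0],[-12.8,28,0,0],[-12.8,28,0,0],[-12.8,28,0,0],[-12.8,28,0,0],[-12.8,28,0,0],[-12.8,28,0,0],[-12.8,28,0,0],[-12.8,28,0,0]]])

```text
t: 20.67
eef_pos: [0.3549, 0.3028, 0.2002]
ee_rot: [-3.141, -0.001, -2.471]
force: [0.6, 0.1, -0.9]
width: 0.0272
gripper_force: 15.0
```

```bash
python3 - <<'E'
from h import *
s=telemetry.get_state(); print(s['width'],s['gripper_force'],s['force'])
to([.3556,.3003,.031])
save('wrist','w5.png')
E
```

```text
0.027220752508301457 14.998080655932426 [ 0.64026214  0.10200441 -0.90422304]
from [0.3549 0.3028 0.2002] q6 -2.03 yaw -2.471 roll 0 shift [  1.   -2.4 169.2] len 169
```

View pics/w5.png

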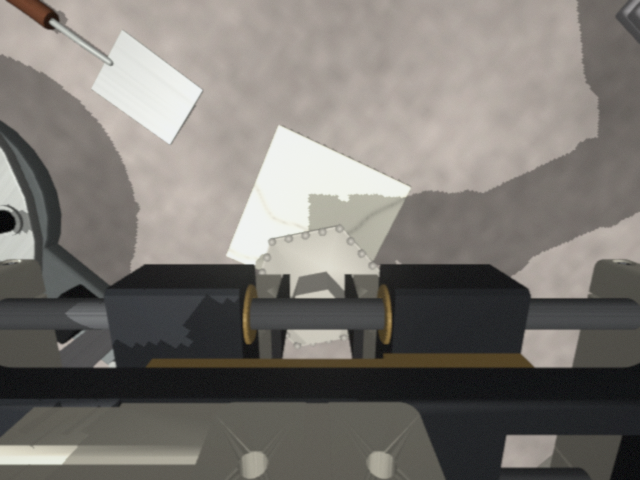

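The roof is held flat over the slab, whose corners show at (279,125), (410,187) and (228,257). I set it down.

>>> servo_tool(series=[[[0,-2,30,0],[0,0,35,0],[0,0,35,0],[0,0,30,0],[0,0,20,0],[0,0,12,0],[0,0,6,0],[0,0,2.5,0],[0,0,0,0],[0,0,0,0]]])

```text
t: 21.55
eef_pos: [0.3569, 0.3, 0.0306]
ee_rot: [3.141, 0.001, -2.471]
force: [0.4, 0.7, -0.9]
width: 0.0272
gripper_force: 15.0
```

>>> servo_tool(series=[[[0,0,0,0],[0,0,0,0],[0,0,0,0],[0,0,0,0],[0,0,0,0],[0,0,0,0],[0,0,-10,0],[0,0,-20,0],[0,0,-20,0],[0,0,-20,0]]], claw=0)

```text
t: 22.38
eef_pos: [0.3563, 0.2991, 0.1007]
ee_rot: [-3.141, -0.001, -2.471]
force: [0.8, 0.4, 0.4]
width: 0.0437
gripper_force: 0.0
```

>>> servo_tool(series=[[[0,0,-30,0],[0,0,-40,0],[0,0,-40,0],[0,0,-40,0],[0,0,-40,0],[0,0,-30,0],[0,0,0,0],[0,0,0,0],[0,0,0,0],[0,0,0,0]]])

```text
t: 23.22
eef_pos: [0.356, 0.2989, 0.3189]
ee_rot: [-3.141, -0.002, -2.471]
force: [0.2, 0.3, -0.1]
width: 0.0438
gripper_force: 0.0
```

```bash
python3 - <<'E'
from h import *
rec('wrist','dry_roof'); 
eyes.grab_frame('wrist'); rec('wrist','dry_roof','slab')
eyes.grab_frame('top'); rec('top','tier_0'); to([.55,-.33,.33],-2.471)
E
```

```text
wrist dry_roof 0.74 [0.346 0.297 0.188]
wrist dry_roof 0.92 [0.356 0.3   0.018]
wrist slab 0.61 [0.349 0.298 0.014]
top tier_0 0.94 [ 0.572 -0.279  0.04 ]
top tier_0 0.65 [ 0.444 -0.378  0.037]
top tier_0 0.57 [ 0.544 -0.383  0.037]
from [0.3564 0.2994 0.3195] q6 -2.02 yaw -2.471 roll 0.0 shift [ 239.4 -613.4  -10.5] len 659
```

>>> servo_tool(series=[[[15.1,-33.7,0,0],[15.1,-33.7,0,0],[15.1,-33.7,0,0],[15.1,-33.7,0,0],[15.1,-33.7,0,0],[15.1,-33.7,0,0],[15.1,-33.7,0,0],[15.1,-33.7,0,0],[15.1,-33.7,0,0],[15.1,-33.7,0,0]]])

```text
t: 24.35
eef_pos: [0.4476, -0.0603, 0.3202]
ee_rot: [-3.141, 0.0, -2.471]
force: [0.9, 0.8, 0.3]
width: 0.0437
gripper_force: 0.0
```

>>> servo_tool(series=[[[15.1,-33.7,0,0],[15.1,-33.7,0,0],[15.1,-33.7,0,0],[15.1,-33.7,0,0],[15.1,-33.7,0,0],[15.1,-33.7,0,0],[15.1,-33.7,0,0],[15.1,-33.7,0,0],[0,0,0,0],[0,0,0,0]]])

```text
t: 25.18
eef_pos: [0.5204, -0.3465, 0.3181]
ee_rot: [3.139, -0.002, -2.474]
force: [-0.4, -0.0, 0.6]
width: 0.044
gripper_force: 0.0
```

```bash
python3 - <<'E'
from h import *
save('wrist','w6.png'); rec('wrist','tier_0')
s=telemetry.get_state(); print(s['eef_pos'],s['q'])
for t in [(.574,-.275),(.54,-.38),(.439,-.376)]: print(t,proj('wrist',[[*t,.066],[*t,0]]).round())
E
```

```text
wrist tier_0 0.9 [ 0.57  -0.286  0.036]
wrist tier_0 0.86 [ 0.543 -0.387  0.037]
wrist tier_0 0.6 [ 0.443 -0.385  0.034]
[ 0.52037258 -0.34460603  0.31948822] [-2.72661226e-01  2.32981025e-01  4.51055022e-02 -1.57245021e-04
 -1.38393593e+00 -6.27855699e-01]
(0.574, -0.275) [[333. 275.]
 [331. 260.]]
(0.54, -0.38) [[285. 205.]
 [289. 199.]]
(0.439, -0.376) [[339. 141.]
 [335. 143.]]
```

View pics/w6.png

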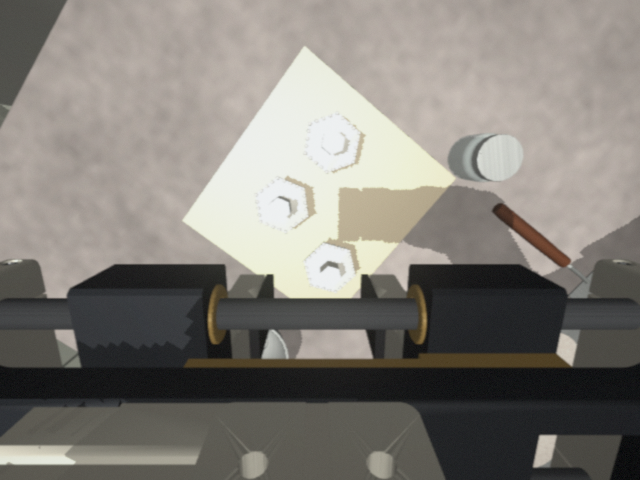

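The wrist view shows the three tiers at (330,265), (284,204) and (334,142), all upright. To get accurate centres and yaws I fit the tier model to their masks.

```bash
cat >> h.py <<'E'
from scipy.optimize import minimize
def hexa(r,z,a): 
    t=a+np.arange(6)*np.pi/3; return np.c_[r*np.cos(t),r*np.sin(t),np.full(6,z)]
def fit_tiers(cam='wrist',z0=0.,img=None):
    """fit tier silhouettes to the traced masks -> list of x,y,yaw(mod 60 deg),IoU"""
    im=eyes.grab_frame(cam); K=eyes.calibration(cam)
    pj=lambda P: cv2.projectPoints(P,np.array(K['rvec'],float),np.array(K['tvec'],float),np.array(K['mtx'],float),None)[0].reshape(-1,2)
    res=[]
    for d in trace(cam,'tier_0')[:5]:
        m=d['mask'].astype(np.uint8)
        if d['conf']<.3 or m.sum()<150: continue
        mm=cv2.resize(m*255,None,fx=4,fy=4,interpolation=cv2.INTER_LINEAR)>127
        v,u=np.nonzero(m); g=ray(cam,(u.mean(),v.mean()),z0+.033)
        def iou(p):
            o=np.array([p[0],p[1],z0]); s=np.zeros(mm.shape,np.uint8)
            for parts in ([hexa(.030,0,p[2]),hexa(.030,.03,p[2]),hexa(.038,.031,p[2])],[hexa(.022,.038,p[2]),hexa(.0144,.042,p[2]),hexa(.0144,.066,p[2])]):
                q=pj(np.vstack(parts)+o)*4+1.5; cv2.fillConvexPoly(s,cv2.convexHull(q.round().astype(np.int32)),1)
            return (mm&(s>0)).sum()/(mm|(s>0)).sum()
        best=min((minimize(lambda p:-iou(p),[g[0],g[1],y],method='Nelder-Mead',options=dict(initial_simplex=np.array([[g[0],g[1],y],[g[0]+.006,g[1],y],[g[0],g[1]+.006,y],[g[0],g[1],y+.2]]),xatol=2e-4,fatol=1e-4)) for y in (0,.35,.7)),key=lambda r:r.fun)
        res.append([*best.x[:2],best.x[2]%(np.pi/3),-best.fun]); print('tier',round(d['conf'],2),np.round(res[-1],4))
    return res
E
python3 - <<'E'
from h import *
fit_tiers()
E
```

```text
tier 0.73 [ 0.5481 -0.3856  0.8066  0.9632]
tier 0.64 [ 0.5775 -0.2793  0.9241  0.9468]
tier 0.56 [ 0.4433 -0.3824  0.4922  0.9679]
```

```bash
python3 - <<'E'
from h import *
p=to([.5775,-.2793,.047],.924-np.pi)
p=to([*S(.09,0),.26],YAW-np.pi/4,start=(np.array([.5775,-.2793,.26]),p[1]))
E
```

```text
from [ 0.5205 -0.3438  0.3204] q6 -0.63 yaw -2.47 roll -0.252 shift [-85.8  -6.6 273.4] len 287
from [ 0.5775 -0.2793  0.26  ] q6 -0.63 yaw -2.218 roll -1.317 shift [-152.7 -232.7   -0. ] len 278
```

>>> servo_tool(series=[[[0,0,0,-0.126],[0,0,0,-0.126],[-28.6,-2.2,0,0],[-28.6,-2.2,0,0],[-28.6,-2.2,0,0],[0,0,40,0],[0,0,40,0],[0,0,40,0],[0,0,40,0],[0,0,0,0]]])

```text
out of range; nothing moved
```

```bash
python3 - <<'E'
from h import *
p=to([.5775,-.2793,.047],.924-np.pi)
E
```

```text
from [ 0.5205 -0.3438  0.3204] q6 -0.63 yaw -2.47 roll -0.252 shift [-85.8  -6.6 273.4] len 287
```

>>> servo_tool(series=[[[0,0,0,-0.084],[0,0,0,-0.084],[0,0,0,-0.084],[-28.6,-2.2,0,0],[-28.6,-2.2,0,0],[-28.6,-2.2,0,0],[0,0,40,0],[0,0,40,0],[0,0,40,0],[0,0,40,0]]])

```text
t: 26.22
eef_pos: [0.5779, -0.2786, 0.1598]
ee_rot: [-3.139, 0.001, -2.216]
force: [1.2, -0.1, -0.8]
width: 0.0435
gripper_force: 0.0
```

>>> servo_tool(series=[[[0,0,35,0],[0,0,30,0],[0,0,20,0],[0,0,15,0],[0,0,8,0],[0,0,4,0],[0,0,0,0],[0,0,0,0],[0,0,0,0],[0,0,0,0]]])

```text
t: 27.05
eef_pos: [0.5784, -0.2804, 0.0494]
ee_rot: [-3.14, 0.001, -2.219]
force: [0.7, -0.3, -0.2]
width: 0.0439
gripper_force: 0.0
```

>>> servo_tool(series=[[[0,0,0,0],[0,0,0,0],[0,0,0,0],[0,0,0,0],[0,0,0,0],[0,0,0,0],[0,0,0,0],[0,0,0,0],[0,0,0,0],[0,0,0,0]]], claw=1, grip_force=20)

```text
t: 27.88
eef_pos: [0.5775, -0.2802, 0.0481]
ee_rot: [3.141, -0.0, -2.219]
force: [-1.2, 1.2, 2.8]
width: 0.0249
gripper_force: 19.9
```

```bash
python3 - <<'E'
from h import *
s=telemetry.get_state(); print(s['width'],s['gripper_force'],s['force'])
p=to([.5775,-.2793,.27],.924-np.pi)
p=to([*S(.09,0),.27],YAW-np.pi/4,start=(np.array([*s['eef_pos'][:2],.27]),s['ee_rot'][2]))
E
```

```text
0.024860860970464287 19.941359725780785 [-1.23818342  1.24064298  2.80907927]
from [ 0.5775 -0.2802  0.0481] q6 -0.5 yaw -2.219 roll -0.001 shift [  -0.8    0.6 -221.9] len 222
from [ 0.5775 -0.2802  0.27  ] q6 -0.5 yaw -2.219 roll -1.319 shift [-153.4 -233.3   -0. ] len 279
```

>>> servo_tool(series=[[[0,0,-15,0],[0,0,-25,-0.12],[0,0,-30,-0.12],[0,0,-30,-0.12],[0,0,-30,-0.12],[0,0,-30,-0.12],[0,0,-30,-0.12],[0,0,-30,-0.12],[0,0,0,-0.12],[0,0,0,-0.12]]])

```text
t: 28.72
eef_pos: [0.5788, -0.2806, 0.2704]
ee_rot: [-3.138, -0.003, -1.133]
force: [-0.4, 0.1, -3.1]
width: 0.0252
gripper_force: 19.9
```

>>> servo_tool(series=[[[0,0,0,-0.12],[0,0,0,-0.119],[-19.2,-29.2,0,0],[-19.2,-29.2,0,0],[-19.2,-29.2,0,0],[-19.2,-29.2,0,0],[-19.2,-29.2,0,0],[-19.2,-29.2,0,0],[-19.2,-29.2,0,0],[-19.2,-29.2,0,0]]])

```text
t: 29.55
eef_pos: [0.6654, -0.0129, 0.2676]
ee_rot: [-3.142, 0.0, -0.9]
force: [1.2, -0.2, -1.2]
width: 0.0252
gripper_force: 19.9
```

>>> servo_tool(series=[[[0,0,0,0],[0,0,0,0],[0,0,0,0],[0,0,0,0],[0,0,0,0],[0,0,0,0],[0,0,0,0],[0,0,0,0],[0,0,0,0],[0,0,0,0]]])

```text
t: 30.38
eef_pos: [0.6651, -0.0149, 0.2681]
ee_rot: [-3.142, -0.0, -0.9]
force: [0.8, 0.2, -1.1]
width: 0.0253
gripper_force: 19.9
```

```bash
python3 - <<'E'
from h import *
s=telemetry.get_state(); print(s['width'],s['gripper_force'],s['force'])
p=to([*S(.09,0),.149],YAW-np.pi/4)
save('wrist','w7.png'); 
im=eyes.grab_frame('top')
c=S(.0,-.09);u,v=proj('top',[[*c,.1]])[0].round().astype(int)
w=(im.min(2)[v-22:v+23,u-22:u+23]); print('right paper pred',u,v,w.min(),w.max(),np.median(w))
t=[trace('top','paper_0')[0]['mask']]; v,u=np.nonzero(t[0]); print(u.mean(),v.mean(),t[0].sum())
save('top','t7.png',(235,180,395,320),5)
E
```

```text
0.02531037051356912 19.92764708586037 [ 0.81663705  0.18260336 -1.0719022 ]
from [ 0.6651 -0.0149  0.2681] q6 0.4 yaw -0.9 roll -0.0 shift [-1.000e-01  2.000e-01  1.191e+02] len 119
right paper pred 340 254 94 175 169.0
312.38994398141824 259.3969121464681 7319
```

View pics/t7.png

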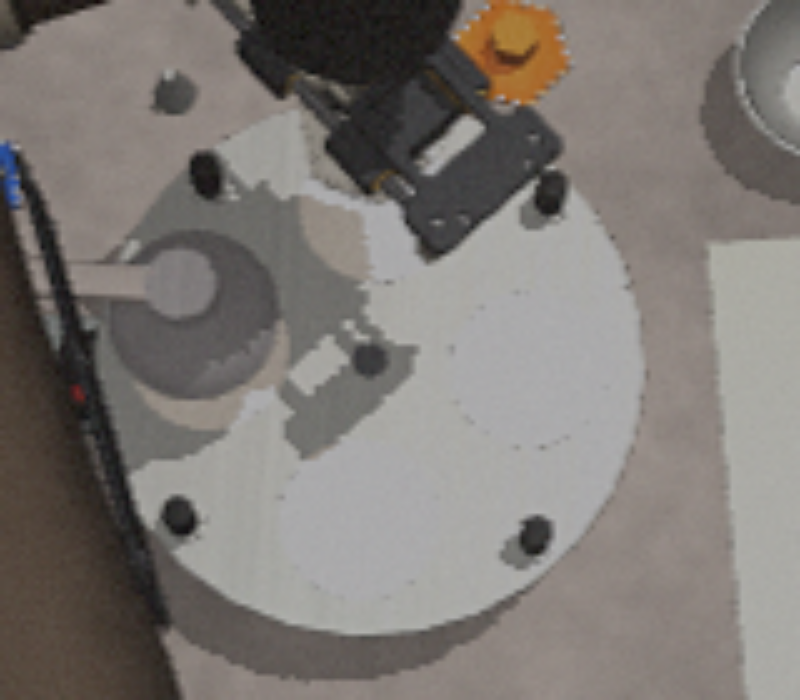

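The empty right paper shows at crop (525,368), which is full-frame (340,254) and exactly as predicted. The gripper is over the back paper, clear of the lamp, so I set the tier down.

>>> servo_tool(series=[[[0,0,25,0],[0,0,30,0],[0,0,25,0],[0,0,20,0],[0,0,10,0],[0,0,6,0],[0,0,3,0],[0,0,0,0],[0,0,0,0],[0,0,0,0]]])

```text
t: 31.42
eef_pos: [0.6659, -0.0146, 0.1505]
ee_rot: [-3.14, -0.001, -0.9]
force: [-0.1, -0.8, -0.7]
width: 0.025
gripper_force: 19.9
```

>>> servo_tool(series=[[[0,0,0,0],[0,0,0,0],[0,0,0,0],[0,0,0,0],[0,0,0,0],[0,0,0,0],[0,0,-10,0],[0,0,-20,0],[0,0,-40,0],[0,0,-40,0]]], claw=0)

```text
t: 32.25
eef_pos: [0.6642, -0.015, 0.2598]
ee_rot: [3.139, 0.001, -0.9]
force: [1.4, -0.3, 0.9]
width: 0.0439
gripper_force: 0.0
```

```bash
python3 - <<'E'
from h import *
s=telemetry.get_state();print(s['q'])
p=to([.5481,-.3856,.32],.807-np.pi)
to([*s['eef_pos'][:2],.37])
eyes.grab_frame('wrist'); rec('wrist','tier_0'); eyes.grab_frame('top'); rec('top','tier_0')
E
```

```text
[ 2.70292469e-01  3.25702947e-01  3.92856127e-02  5.74092488e-05
 -1.28745523e+00  4.00673725e-01]
from [ 0.6642 -0.015   0.2598] q6 0.4 yaw -0.9 roll 1.435 shift [ 347.9 -172.5  -60.2] len 393
from [ 0.6642 -0.015   0.2598] q6 0.4 yaw -0.9 roll 0 shift [   0.    -0.  -110.2] len 110
wrist tier_0 0.81 [ 0.667 -0.019  0.138]
wrist tier_0 0.69 [ 0.553 -0.364  0.039]
wrist tier_0 0.34 [ 0.614 -0.072  0.103]
top tier_0 0.96 [ 0.543 -0.38   0.038]
top tier_0 0.67 [ 0.652 -0.006  0.139]
top tier_0 0.64 [0.557 0.004 0.098]
top tier_0 0.63 [ 0.444 -0.379  0.036]
top tier_0 0.16 [ 0.547 -0.018  0.106]
```

>>> servo_tool(series=[[[0,0,-25,0.12],[0,0,-25,0.12],[0,0,0,0.12],[0,0,0,0.12],[0,0,0,0.12],[0,0,0,0.12],[0,0,0,0.12],[0,0,0,0.12],[0,0,0,0.12],[0,0,0,0.12]]])

```text
t: 33.28
eef_pos: [0.6645, -0.0148, 0.3079]
ee_rot: [3.14, -0.001, -2.106]
force: [0.6, 0.2, -0.2]
width: 0.0439
gripper_force: 0.0
```

>>> servo_tool(series=[[[0,0,0,0.12],[0,0,0,0.115],[34.8,-17.2,0,0],[34.8,-17.2,0,0],[34.8,-17.2,0,0],[34.8,-17.2,0,0],[34.8,-17.2,0,0],[34.8,-17.2,0,0],[34.8,-17.2,0,0],[34.8,-17.2,0,0]]])

```text
t: 34.12
eef_pos: [0.5705, -0.3123, 0.3082]
ee_rot: [3.14, -0.001, -2.335]
force: [1.2, -0.7, -0.2]
width: 0.0439
gripper_force: 0.0
```

>>> servo_tool(series=[[[34.8,-17.2,0,0],[34.8,-17.2,0,0],[0,0,30,0],[0,0,30,0],[0,0,30,0],[0,0,20,0],[0,0,0,0],[0,0,0,0],[0,0,0,0],[0,0,0,0]]])

```text
t: 34.95
eef_pos: [0.5495, -0.3854, 0.2011]
ee_rot: [-3.139, 0.001, -2.334]
force: [0.1, 0.7, -0.8]
width: 0.044
gripper_force: 0.0
```

```bash
python3 - <<'E'
from h import *
p=to([.5481,-.3856,.047],.807-np.pi)
eyes.grab_frame('wrist'); rec('wrist','tier_0')
E
```

```text
from [ 0.5495 -0.3854  0.2011] q6 -0.44 yaw -2.334 roll 0.0 shift [  1.1   0.9 154.1] len 154
wrist tier_0 0.96 [ 0.456 -0.341  0.035]
wrist tier_0 0.77 [ 0.539 -0.389  0.037]
wrist tier_0 0.34 [ 0.539 -0.084  0.104]
```

>>> servo_tool(series=[[[0,0,30,0],[0,0,35,0],[0,0,35,0],[0,0,25,0],[0,0,15,0],[0,0,9,0],[0,0,4,0],[0,0,0,0],[0,0,0,0],[0,0,0,0]]])

```text
t: 35.88
eef_pos: [0.5495, -0.3854, 0.0477]
ee_rot: [-3.139, 0.001, -2.335]
force: [0.2, 0.4, 0.5]
width: 0.0438
gripper_force: 0.0
```

>>> servo_tool(series=[[[0,0,0,0],[0,0,0,0],[0,0,0,0],[0,0,0,0],[0,0,0,0],[0,0,0,0],[0,0,0,0],[0,0,0,0],[0,0,0,0],[0,0,0,0]]], claw=1, grip_force=20)

```text
t: 36.72
eef_pos: [0.5485, -0.385, 0.0464]
ee_rot: [-3.142, -0.0, -2.335]
force: [-1.5, 2.3, 4.9]
width: 0.025
gripper_force: 20.0
```

```bash
python3 - <<'E'
from h import *
s=telemetry.get_state(); print(s['width'],s['gripper_force'],s['force'])
p=to([*S(0,-.09),.27],start=(np.array([*s['eef_pos'][:2],.27]),s['ee_rot'][2]))
eyes.grab_frame('top'); rec('top','tier_0')
E
```

```text
0.02503176069381098 19.960393442306668 [-1.50697463  2.28671921  4.85041353]
from [ 0.5485 -0.385   0.27  ] q6 -0.44 yaw -2.335 roll 0 shift [-221.6  189.2   -0. ] len 291
top tier_0 0.61 [ 0.66 -0.02  0.14]
top tier_0 0.58 [ 0.454 -0.335  0.042]
```

>>> servo_tool(series=[[[0,0,-15,0],[0,0,-28,0],[0,0,-30,0],[0,0,-30,0],[0,0,-30,0],[0,0,-30,0],[0,0,-30,0],[0,0,-30,0],[-27.7,23.7,0,0],[-27.7,23.7,0,0]]])

```text
t: 37.65
eef_pos: [0.5532, -0.313, 0.2703]
ee_rot: [-3.139, 0.002, -2.338]
force: [0.1, 0.8, -1.9]
width: 0.025
gripper_force: 20.0
```

>>> servo_tool(series=[[[-27.7,23.7,0,0],[-27.7,23.7,0,0],[-27.7,23.7,0,0],[-27.7,23.7,0,0],[-27.7,23.7,0,0],[-27.7,23.6,0,0],[0,0,0,0],[0,0,0,0],[0,0,0,0],[0,0,0,0]]])

```text
t: 38.48
eef_pos: [0.5648, -0.0946, 0.2687]
ee_rot: [3.141, -0.0, -2.336]
force: [0.3, -1.2, -1.9]
width: 0.025
gripper_force: 20.0
```

```bash
python3 - <<'E'
from h import *
s=telemetry.get_state(); print(s['width'],s['gripper_force'],s['force'])
p=to([*S(0,-.09),.1475])
E
```

```text
0.02504898007403448 19.99882400035858 [ 0.29245546 -1.24214463 -1.91383773]
from [ 0.5648 -0.0946  0.2687] q6 -0.94 yaw -2.336 roll 0 shift [-6.000e-01  1.000e-01  1.212e+02] len 121
```

>>> servo_tool(series=[[[0,0,25,0],[0,0,30,0],[0,0,25,0],[0,0,20,0],[0,0,11,0],[0,0,7,0],[0,0,3,0],[0,0,0,0],[0,0,0,0],[0,0,0,0]]])

```text
t: 39.32
eef_pos: [0.5658, -0.0939, 0.1493]
ee_rot: [-3.14, 0.002, -2.335]
force: [1.1, -0.3, -1.0]
width: 0.0249
gripper_force: 20.0
```

>>> servo_tool(series=[[[0,0,0,0],[0,0,0,0],[0,0,0,0],[0,0,0,0],[0,0,0,0],[0,0,0,0],[0,0,-10,0],[0,0,-20,0],[0,0,-40,0],[0,0,-40,0]]], claw=0)

```text
t: 40.15
eef_pos: [0.564, -0.0941, 0.259]
ee_rot: [3.14, -0.002, -2.335]
force: [1.4, 0.8, 0.7]
width: 0.0438
gripper_force: 0.0
```

```bash
python3 - <<'E'
from h import *
eyes.grab_frame('wrist'); rec('wrist','tier_0')
p=to([.49,-.32,.32],-2.5)
E
```

```text
wrist tier_0 0.95 [ 0.648 -0.03   0.134]
wrist tier_0 0.85 [ 0.476 -0.309  0.028]
wrist tier_0 0.62 [ 0.512 -0.059  0.099]
wrist tier_0 0.59 [ 0.559 -0.099  0.139]
from [ 0.5685 -0.0944  0.2664] q6 -0.94 yaw -2.334 roll 0.166 shift [ 197.9 -133.8  -53.6] len 245
```

Placed. Next I look at the third tier, which was knocked aside.

>>> servo_tool(series=[[[0,0,-27,0.083],[0,0,-27,0.083],[28.3,-19.1,0,0],[28.3,-19.1,0,0],[28.3,-19.1,0,0],[28.3,-19.1,0,0],[28.3,-19.1,0,0],[28.3,-19.1,0,0],[28.3,-19.1,0,0],[0,0,0,0]]])

```text
t: 41.08
eef_pos: [0.4841, -0.3237, 0.3127]
ee_rot: [-3.141, -0.001, -2.504]
force: [0.9, 1.4, 0.7]
width: 0.0437
gripper_force: 0.0
```

>>> servo_tool(series=[[[0,0,0,0],[0,0,0,0],[0,0,0,0],[0,0,0,0],[0,0,0,0],[0,0,0,0],[0,0,0,0],[0,0,0,0],[0,0,0,0],[0,0,0,0]]])

```text
t: 41.92
eef_pos: [0.4862, -0.3194, 0.3121]
ee_rot: [3.142, -0.0, -2.501]
force: [0.5, -1.5, 0.2]
width: 0.0438
gripper_force: 0.0
```

```bash
python3 - <<'E'
from h import *
r=fit_tiers(); save('wrist','w8.png')
for x,y,a,q in r:
    if y<-.2:
        a=(a+2.5+.5236)%(np.pi/3)-2.5-.5236; to([x,y,.047],a); 
E
```

```text
tier 0.62 [ 0.4573 -0.334   0.4879  0.974 ]
from [ 0.4861 -0.3195  0.312 ] q6 -0.68 yaw -2.501 roll 0.153 shift [ 32.3   0.7 265. ] len 267
```

View pics/w8.png

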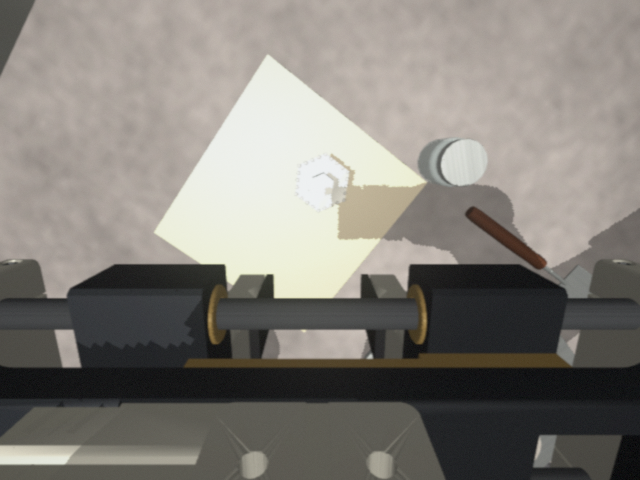

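One tier is left on the mat, upright at (323,182). I go and grasp it.

>>> servo_tool(series=[[[0,0,0,0.077],[0,0,0,0.076],[16.2,0.4,20,0],[16.2,0.4,30,0],[0,0,40,0],[0,0,40,0],[0,0,40,0],[0,0,30,0],[0,0,0,0],[0,0,0,0]]])

```text
t: 42.9
eef_pos: [0.4564, -0.334, 0.1114]
ee_rot: [3.14, -0.003, -2.654]
force: [0.3, -0.3, 0.7]
width: 0.0437
gripper_force: 0.0
```

```bash
python3 - <<'E'
from h import *
to([.4573,-.334,.047],.4879-np.pi)
E
```

```text
from [ 0.4564 -0.334   0.1114] q6 -0.8 yaw -2.654 roll 0.0 shift [-0.8 -0.4 64.4] len 64
```

>>> servo_tool(series=[[[0,0,20,0],[0,0,20,0],[0,0,14,0],[0,0,7,0],[0,0,4,0],[0,0,0,0],[0,0,0,0],[0,0,0,0],[0,0,0,0],[0,0,0,0]]])

```text
t: 43.73
eef_pos: [0.4575, -0.3341, 0.0478]
ee_rot: [-3.141, 0.001, -2.654]
force: [0.1, 0.1, -0.0]
width: 0.0439
gripper_force: 0.0
```

>>> servo_tool(series=[[[0,0,0,0],[0,0,0,0],[0,0,0,0],[0,0,0,0],[0,0,0,0],[0,0,0,0],[0,0,0,0],[0,0,0,0],[0,0,0,0],[0,0,0,0]]], claw=1, grip_force=20)

```text
t: 44.57
eef_pos: [0.4572, -0.334, 0.0471]
ee_rot: [3.142, 0.0, -2.654]
force: [0.6, -0.0, 1.8]
width: 0.025
gripper_force: 20.0
```

```bash
python3 - <<'E'
from h import *
s=telemetry.get_state(); print(s['width'],s['gripper_force'],s['force'],s['eef_pos'])
p=to([*S(-.09,0),.27],YAW-3*np.pi/4,start=(np.array([*s['eef_pos'][:2],.27]),s['ee_rot'][2]))
E
```

```text
0.024952114216358536 20.000088061206043 [ 0.62644731 -0.00852105  1.77166698] [ 0.45715364 -0.33395825  0.04707865]
from [ 0.4572 -0.334   0.27  ] q6 -0.8 yaw -2.654 roll -0.183 shift [-233.7  248.    -0. ] len 341
```

>>> servo_tool(series=[[[0,0,-15,0],[0,0,-28,0],[0,0,-30,0],[0,0,-30,0],[0,0,-30,0],[0,0,-30,-0.061],[0,0,-30,-0.061],[0,0,-30,-0.061],[-23.4,24.8,0,0],[-23.4,24.8,0,0]]])

```text
t: 45.4
eef_pos: [0.4634, -0.2665, 0.2715]
ee_rot: [-3.139, 0.002, -2.474]
force: [0.7, 1.0, -2.3]
width: 0.0251
gripper_force: 20.0
```

>>> servo_tool(series=[[[-23.4,24.8,0,0],[-23.4,24.8,0,0],[-23.4,24.8,0,0],[-23.4,24.8,0,0],[-23.4,24.8,0,0],[-23.4,24.8,0,0],[-23.4,24.8,0,0],[-23.4,24.8,0,0],[0,0,0,0],[0,0,0,0]]])

```text
t: 46.23
eef_pos: [0.486, 0.0074, 0.2697]
ee_rot: [3.141, -0.001, -2.468]
force: [0.3, -0.4, -1.5]
width: 0.0251
gripper_force: 20.0
```

```bash
python3 - <<'E'
from h import *
s=telemetry.get_state(); print(s['width'],s['gripper_force'],s['force'])
p=to([*S(-.09,0),.148])
E
```

```text
0.025118075032856926 19.99976676888764 [ 0.25459999 -0.36577609 -1.45792922]
from [0.486  0.0074 0.2697] q6 -1.32 yaw -2.468 roll 0 shift [  1.1  -1.5 121.7] len 122
```

>>> servo_tool(series=[[[0,-0.5,25,0],[0,0,30,0],[0,0,25,0],[0,0,20,0],[0,0,11,0],[0,0,7,0],[0,0,3,0],[0,0,0,0],[0,0,0,0],[0,0,0,0]]])

```text
t: 47.07
eef_pos: [0.4872, 0.0054, 0.15]
ee_rot: [-3.141, 0.002, -2.471]
force: [0.1, 0.1, -0.7]
width: 0.0251
gripper_force: 20.0
```

>>> servo_tool(series=[[[0,0,0,0],[0,0,0,0],[0,0,0,0],[0,0,0,0],[0,0,0,0],[0,0,0,0],[0,0,-10,0],[0,0,-20,0],[0,0,-40,0],[0,0,-40,0]]], claw=0)

```text
t: 47.9
eef_pos: [0.4856, 0.0049, 0.2603]
ee_rot: [3.141, -0.003, -2.471]
force: [1.7, 1.4, 0.3]
width: 0.044
gripper_force: 0.0
```

```bash
python3 - <<'E'
from h import *
k=S(-.137/2**.5,-.137/2**.5)
to([*k,.25],YAW-3*np.pi/4); 
E
```

```text
from [0.4856 0.0049 0.2603] q6 -1.32 yaw -2.471 roll 0.0 shift [ 72.6 -63.4  10.3] len 97
```

>>> servo_tool(series=[[[24.2,-21.1,0,0],[24.2,-21.1,0,0],[24.2,-21.2,0,0],[0,0,0,0],[0,0,0,0],[0,0,0,0],[0,0,0,0],[0,0,0,0],[0,0,0,0],[0,0,0,0]]])

```text
t: 48.73
eef_pos: [0.4693, -0.0888, 0.259]
ee_rot: [3.141, -0.0, -2.47]
force: [-0.3, 1.1, 0.1]
width: 0.0441
gripper_force: 0.0
```

```bash
python3 - <<'E'
from h import *
k=S(-.137/2**.5,-.137/2**.5)
to([*k,.12],YAW-3*np.pi/4)
for i,p in enumerate([(.09,0),(0,-.09),(-.09,0)]): print(S(*p))
r=fit_tiers('wrist',.1)
r=fit_tiers('top',.1)
save('wrist','w9.png')
E
```

```text
from [ 0.4693 -0.0888  0.259 ] q6 -1.13 yaw -2.47 roll 0.001 shift [ 1.50e+00 -1.00e-01  1.39e+02] len 139
[ 0.66490862 -0.01500038]
[ 0.56519962 -0.09410862]
[0.48609138 0.00560038]
tier 0.91 [ 0.4892 -0.0061  0.6718  0.0574]
tier 0.87 [ 0.666  -0.0145  0.1541  0.9085]
```

View pics/w9.png

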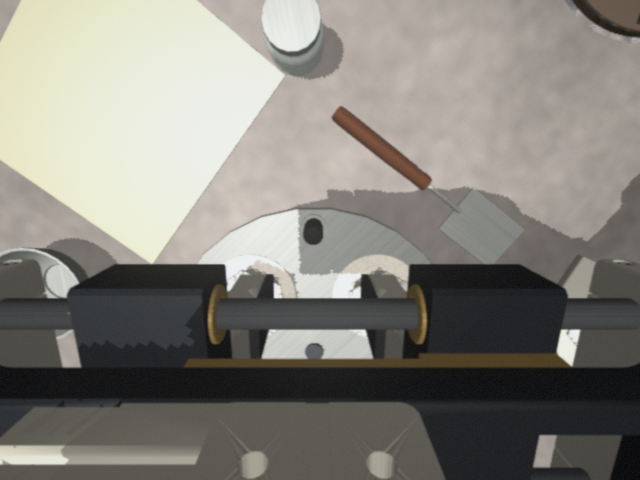

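The knob shows at (313,231), centred. The mat is empty and the tiers are on their papers, so I take the knob and make the final quarter turn slowly.

>>> servo_tool(series=[[[0,0,25,0],[0,0,30,0],[0,0,30,0],[0,0,25,0],[0,0,17,0],[0,0,9,0],[0,0,3,0],[0,0,0,0],[0,0,0,0],[0,0,0,0]]])

```text
t: 49.82
eef_pos: [0.47, -0.0893, 0.1212]
ee_rot: [-3.141, 0.002, -2.471]
force: [-0.2, -0.2, 0.5]
width: 0.0437
gripper_force: 0.0
```

>>> servo_tool(series=[[[0,0,0,0],[0,0,0,0],[0,0,0,0],[0,0,0,0],[0,0,0,0],[0,0,0,0],[0,0,0,0],[0,0,0,0],[0,0,0,0],[0,0,0,0]]], claw=1, grip_force=15)

```text
t: 50.65
eef_pos: [0.47, -0.0904, 0.1205]
ee_rot: [-3.14, 0.0, -2.47]
force: [3.6, -7.8, -1.3]
width: 0.0174
gripper_force: 15.0
```

```bash
python3 - <<'E'
from h import *
s=telemetry.get_state(); print(s['width'],s['gripper_force'],s['force'],s['eef_pos'])
E
```

```text
0.01736752732595208 15.001364797353745 [ 3.61136244 -7.76282754 -1.33963318] [ 0.47004899 -0.09039296  0.12051332]
```

>>> servo_tool(series=[[[-0.2,-6,0,-0.044],[-0.2,-7.2,0,-0.0524],[-0.2,-7.2,0,-0.0524],[-0.2,-7.2,0,-0.0524],[-0.2,-7.2,0,-0.0524],[-0.2,-7.2,0,-0.0524],[-0.2,-7.2,0,-0.0524],[-0.2,-7.2,0,-0.0524],[-0.2,-7.2,0,-0.0524],[-0.2,-7.2,0,-0.0524]]])

```text
t: 51.48
eef_pos: [0.5239, -0.1322, 0.1203]
ee_rot: [3.139, -0.002, -1.953]
force: [-6.0, -2.2, 7.5]
width: 0.0175
gripper_force: 15.0
```

>>> servo_tool(series=[[[-0.2,-7.2,0,-0.0524],[-0.2,-7.2,0,-0.0524],[-0.2,-7.2,0,-0.0524],[-0.2,-7.2,0,-0.0524],[-0.2,-7.2,0,-0.0524],[-0.2,-7.2,0,-0.0524],[-0.2,-7.2,0,-0.0524],[-0.2,-7.2,0,-0.0524],[-0.2,-7.2,0,-0.0524],[-0.2,-7.2,0,-0.0524]]])

```text
t: 52.32
eef_pos: [0.5949, -0.1422, 0.1204]
ee_rot: [3.138, -0.002, -1.429]
force: [-3.7, -9.8, 4.0]
width: 0.0176
gripper_force: 15.0
```

```bash
python3 - <<'E'
from h import *
s=telemetry.get_state(); print(s['width'],s['force'],s['eef_pos'])
k=S(.137/2**.5,-.137/2**.5)
p,y=np.array(s['eef_pos']),s['ee_rot'][2]
d=p[:2]-A; print('radius',np.hypot(*d),'ang left',np.degrees(YAW-np.pi/4-np.arctan2(d[1],d[0])))
E
```

```text
0.017593942404515044 [-3.72082776 -9.76799824  4.02074791] [ 0.59491892 -0.14222388  0.12043828]
radius 0.1388881234322116 ang left 30.39091555046773
```

>>> servo_tool(series=[[[-0.35,-7.2,0,-0.0525],[-0.35,-7.2,0,-0.0525],[-0.35,-7.2,0,-0.0525],[-0.35,-7.2,0,-0.0525],[-0.35,-7.2,0,-0.0525],[-0.35,-7.2,0,-0.0525],[-0.35,-7.2,0,-0.0525],[-0.35,-7.2,0,-0.0525],[-0.35,-7.2,0,-0.0525],[-0.35,-7.2,0,-0.0525]]])

```text
t: 53.15
eef_pos: [0.6632, -0.113, 0.1205]
ee_rot: [-3.141, -0.004, -0.904]
force: [6.3, -14.3, -4.0]
width: 0.0174
gripper_force: 15.0
```

>>> servo_tool(series=[[[0,0,0,0],[0,0,0,0],[0,0,0,0],[0,0,0,0],[0,0,0,0],[0,0,0,0],[0,0,0,0],[0,0,0,0],[0,0,0,0],[0,0,0,0]]])

```text
t: 53.98
eef_pos: [0.6631, -0.1131, 0.1205]
ee_rot: [-3.141, -0.005, -0.906]
force: [8.3, -12.6, -5.5]
width: 0.0173
gripper_force: 15.0
```

```bash
python3 - <<'E'
from h import *
s=telemetry.get_state(); print(s['width'],s['force'],s['eef_pos'])
p=np.array(s['eef_pos']);d=p[:2]-A; print('radius',np.hypot(*d),'ang left',np.degrees(YAW-np.pi/4-np.arctan2(d[1],d[0])))
E
```

```text
0.017318983177996287 [  8.31913424 -12.64886628  -5.52552008] [ 0.66309586 -0.11307886  0.12050724]
radius 0.13935211245373547 ang left -0.518268795863807
```

Home. I release, rise, and move off to inspect.

>>> servo_tool(series=[[[0,0,0,0],[0,0,0,0],[0,0,0,0],[0,0,0,0],[0,0,0,0],[0,0,-20,0],[0,0,-30,0],[0,0,-35,0],[0,0,-35,0],[0,0,-35,0]]], claw=0.1)

```text
t: 54.82
eef_pos: [0.6606, -0.1102, 0.2767]
ee_rot: [3.141, 0.0, -0.906]
force: [0.4, 1.0, 0.8]
width: 0.0395
gripper_force: 0.0
```

>>> servo_tool(series=[[[0,0,-35,0],[0,0,-35,0],[27,22,0,0],[27,22,0,0],[27,22,0,0],[27,22,0,0],[27,22,0,0],[27,22,0,0],[0,0,0,0],[0,0,0,0]]])

```text
t: 55.65
eef_pos: [0.6564, -0.3212, 0.344]
ee_rot: [3.141, 0.001, -0.909]
force: [0.1, 0.8, 0.1]
width: 0.0396
gripper_force: 0.0
```

```bash
python3 - <<'E'
from h import *
s=telemetry.get_state(); print(s['t'],s['force'],s['eef_pos'])
for p in [(0,.09),(.09,0),(0,-.09),(-.09,0)]: print(S(*p))
im=eyes.grab_frame('top');g=im.max(2);K=[]
for q in [(1,1),(1,-1),(-1,-1),(-1,1)]:
    u,v=proj('top',[[*S(.0969*q[0],.0969*q[1]),.125]])[0].round().astype(int)
    w=g[v-9:v+10,u-9:u+10]; n,l,st,ce=cv2.connectedComponentsWithStats((w<50).astype(np.uint8))
    i=1+np.argmax(st[1:,4]); p=ray('top',ce[i]+[u-9,v-9],.125)[:2]-A; print(st[i,4],np.hypot(*p),(np.degrees(np.arctan2(p[1],p[0])-YAW)))
print('top');fit_tiers('top',.1)
print('side');fit_tiers('side',.1)
save('side','s9.png',(180,160,420,360),3); rec('side','lamp_handle','dry_roof')
E
```

```text
55.65 [0.14259156 0.75778432 0.08191939] [ 0.65641641 -0.32124696  0.34403274]
[0.58580038 0.08470862]
[ 0.66490862 -0.01500038]
[ 0.56519962 -0.09410862]
[0.48609138 0.00560038]
28 0.13632302856684084 45.09862367177926Traceback (most recent call last):
  File "<stdin>", line 8, in <module>
    return _wrapfunc(a, 'argmax', axis=axis, out=out, **kwds)
    return bound(*args, **kwds)
ValueError: attempt to get argmax of an empty sequence
```

```bash
python3 - <<'E'
from h import *
im=eyes.grab_frame('top');g=im.max(2)
for q in [(1,-1),(-1,-1),(-1,1)]:
    u,v=proj('top',[[*S(.0969*q[0],.0969*q[1]),.125]])[0].round().astype(int)
    w=g[v-9:v+10,u-9:u+10]; n,l,st,ce=cv2.connectedComponentsWithStats((w<50).astype(np.uint8))
    if n<2: print(q,'hidden',w.min()); continue
    i=1+np.argmax(st[1:,4]); p=ray('top',ce[i]+[u-9,v-9],.125)[:2]-A; print(st[i,4],np.hypot(*p),(np.degrees(np.arctan2(p[1],p[0])-YAW)))
print('top');fit_tiers('top',.1)
print('side');fit_tiers('side',.1)
rec('side','lamp_handle','dry_roof')
sd=eyes.grab_frame('side')[160:400,180:460]; tp=im[180:420,170:450]
cv2.imwrite('pics/f.png',cv2.resize(np.hstack([tp,sd]),None,fx=1.42,fy=2)[:,:,::-1])
E
```

```text
(1, -1) hidden 57
(-1, -1) hidden 83
34 0.13522411108545884 135.37590517668406
top
tier 0.64 [ 0.6658 -0.0204  0.1208  0.8478]
side
tier 0.66 [0.5854 0.081  0.7427 0.859 ]
tier 0.64 [ 0.5642 -0.0978  0.0729  0.9352]
tier 0.32 [0.6214 0.1489 0.7979 0.0601]
side lamp_handle 0.93 [0.574 0.204 0.261]
side lamp_handle 0.29 [0.353 0.312 0.021]
side dry_roof 0.86 [0.818 0.016 0.007]
side dry_roof 0.69 [0.354 0.313 0.025]
side dry_roof 0.61 [0.604 0.335 0.007]
side dry_roof 0.6 [0.717 0.245 0.009]
```

View pics/f.png

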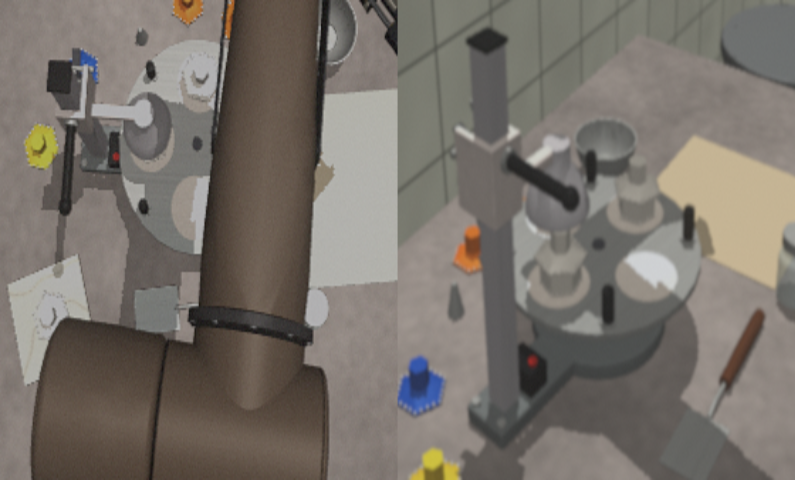

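The final view shows the tiers under the lamp, at the back and on the right, each on its paper. The roof is on the slab, the lamp is one notch up, and the arm touches nothing. I hand the job in.

```bash
python3 -c "
from station import ticket
print(ticket.job_done())"
```

```text
the job is handed in; nothing more can be done
None
```

I handed the job in at about 56 s, and the hand-in gave no verdict. In the last camera check the lamp was one notch up, the roof was on the slab, all three tiers were upright on their own papers with one under the lamp, and the table was clicked home.

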